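# Reset a ratchet writing slope and set it to its second notch

## Robot

A 7-joint arm with a two-finger parallel gripper is mounted at the origin on a cart in front of the work surface, level with it; the furniture and walls round the work are solid. World frame = base frame: x ahead of the robot, y to its left, z up, the work surface at z = 0. Lengths are in mm, angles in rad, forces in N, time in s.
With the tool pointing down it reaches from about 400 to 850 mm from the base axis. Payload 10.4 kg.
Tool frame: the origin (TCP) lies between the finger pads; the fingertips stand 22 mm ahead of it and the grasp point (between the pads) lies 3 mm ahead of it; z points along the fingers, y is the line along which they close (so a half turn about z gives the same grasp; the last joint's range is limited). The gripper opens to 85 mm and grips with 20 to 120 N. Pads are 22 mm wide; open, the fingers measure 114 mm over their backs; the gripper's body (76 mm by 85 mm) begins 54 mm behind the grasp point. The pads swing forward as they close: fully open they stand 13 mm farther back than shut.
Start: joints at [1.168, 0.332, -0.065, 1.46, 0.022, 1.35, -0.088], TCP at [231.731, -580.474, 253.338] pointing down, gripper open.
Joint ranges: [-2.6, 2.6], [-0.5, 2.12], [-1.47, 1.34], [0.16, 2.42], [-1.27, 4.41], [0.06, 2.06], [-2.6, 2.6]. Speed limits (rad/s): [2.22, 2.22, 2.79, 2.79, 3.14, 3.14, 3.14].

## Interface

Orientations are given as a unit quaternion [x, y, z, w].
In Python, from station import r, kin, readout, vision, job gives the robot as it stands. Calls block until the motion is done:
- r.movep(position, orientation): joint-space move of the TCP to a pose.
- r.line_to(position, orientation=None, rate=150): straight line of the TCP; orientation=None keeps the orientation; rate is the mean speed in mm/s.
- r.move_joints(angles): joint-space move.
- r.move_gripper(opening, strength=None): opening from 0.0 (shut) to 1.0 (fully open); strength is the grip in N (None keeps the last); returns when the fingers have stopped.
- r.dwell(seconds).
- kin.inverse_kinematics(position, orientation): joint angles nearest the present ones, or None.
- readout.observe(): the state.
- vision.capture(name): name is "side" or "top" or "wrist"; returns the picture (400x640x3 uint8, blue, green, red); there is no depth.
- vision.calibration(name): a dict with "vertical_fov" (degrees; the focal length in pixels is half the picture's height over the tangent of half this angle, whatever the lens; pixels are square), "cx", "cy" (the principal point, pixels), "extrinsics" (4x4, takes a point from world to camera coordinates); the wrist camera has in their place "mount" (4x4, takes a point from camera to tool coordinates, whose origin is the TCP and whose axes are the flange's). Camera axes: x right, y down, z forward; pixel columns grow to the right and rows downward; lengths in mm; the calibration is good to about 2 mm. A picture is of the moment at which its call begins: read the wrist's pose just before it. calibration takes no time and is no camera call.
A pose or a line that the arm cannot do raises r.PlanningError and nothing moves.
- job.job_done(): hands the job in; it is judged then, once.
The state is a dict: "time": time; "joint_pos": joint angles; "qvel": joint speeds; "joint_efforts": joint torques, N m; "ee_pos": TCP position; "eef_rot": TCP orientation; "contact_force": force on the tool from outside, world axes, zero at the start; "ft_torque": the same for the moment, N m; "grip_width": opening from 0.0 (shut) to 1.0 (fully open); "gripper_force": force on a finger pad.
Only numpy, scipy, OpenCV 4.12 (cv2) and the standard library are available. Lean on these libraries where they do the work, as an engineer would, in place of code of your own. Each camera call takes 0.05 s, during which the arm holds its last target. There are 200 camera calls.

## Task

The writing slope on the desk is propped too steep. Its ratchet only clicks upward, so take it by the handle, raise it past its top notch until it just meets the rubber buffer and lets go, lower it all the way flat, then raise it again and leave it resting in the second notch from the bottom. Feel your way without forcing the ratchet or letting the board drop, and leave the other things on the desk alone.

Things in the scene. Friction and masses are not known exactly. Their poses are not given: they have to be found in the camera images.
- stand: low plywood base frame of the writing slope, 235 mm deep, 274 mm wide; fixed, does not slide. Origin on the desk, straight below the middle of the board's hinge axis at the near end. x points from the hinge to the far end (away from the reader), y left, z up. The hinge axis runs along y, 46 mm above the desk.
- hinge (a point): middle of the board's hinge axis, 46 mm above the desk, axes as the stand's. The board is plywood, 300 mm wide, 12 mm thick, its mid plane through this axis, reaching to 225 mm from it; paper ledge near the hinge, writing pad fixed on top.
- board (a joint): tilt of the board, rad: 0 = flat on its two rubber rests, grows as the far edge is raised. It starts held in the third notch, near 0.68. Board 0.51 to 0.75 kg, so lifting at the handle takes about 2 to 5 N; the hinge is slightly damped. Only when the board lies flat does the freed pawl swing back, to hold again on the way up; do not raise it again before that.
- handle (a point): middle of the grip bar of the steel bow handle on the board's far edge: round, 12 mm thick, parallel to the hinge axis, 275 mm from it, 50 mm beyond the board's edge, in the board's mid plane, straight over 100 mm between the handle's two arms. 46 mm above the desk when flat, 0.31 m at the top. Pinched from above it turns between the fingers as the board tilts. x along the board, y along the bar.
- quadrant: grey steel bracket upright at the board's right side, 157 to 174 mm right of its middle, carrying the toothed segment and the adjustable top stop; origin at the middle of the hinge axis, axes as the stand's. The toothed segment is screwed on through slots: all notch angles are shifted together by up to 0.03 rad either way, and this shift is not measured.
- teeth (a point): point on the bracket at the nominal middle of the teeth (tips 110 mm from the hinge axis). Five notches hold the board at about 0.38, 0.53, 0.68, 0.83 and 0.98 rad (shifted as said at the quadrant). Raising, the pawl drops into each notch, almost without force, about 0.03 rad above the angle that the notch then holds (0.41, 0.56, 0.71, 0.86, 1.01).
- buffer (a point): nominal centre of the rubber buffer, 16 mm across, on the adjustable top stop, 127 mm from the hinge axis. The stop is set by hand: the pawl comes free anywhere between 1.08 and 1.22 rad, and the buffer stops the board about 0.03 rad after that; neither is measured. Feeling the buffer is the sign that the pawl has let go. It is firm: 4 mm of overtravel at the handle makes some 15 N there.
- pawl_pin (a point): steel pin on the board's right edge, 10 mm thick, 127 mm from the hinge axis; it carries the spring-centred pawl, 26 mm long, pointing at the hinge, and meets the buffer. Rising, the pawl drags behind and holds the board from falling; past the top it swings over, and the board comes down past all notches unheld.
- stapler: grey and black desk stapler, 37x133x54 mm, lying flat on its base right of the stand; bystander
- blue_card_pack: small blue and white card box, 22x90x60 mm, standing right of the stand; bystander
- number_stamp: red and black self-inking stamp, 41x60x92 mm, standing upright left of the stand's far end; bystander
- marker_1: white and black board marker, 18x138x18 mm, lying at the back right; bystander
- water_bottle: clear water bottle, 53x53x184 mm, standing at the back left; bystander

How it is judged (in metres and radians):
On the way, in this order (a step that is already met when the one before it is completed fails the run):
1. the board has been raised past its top notch (value of joint board above 1.06 rad), for 0.05 s.
2. the board has been lowered flat on its rests (value of joint board below 0.02 rad), for 0.2 s.
At the end, for the whole second after the job is handed in: the board rests, let go and still (under 0.05 rad/s), in its second notch from the bottom, between 0.47 and 0.60 rad (value of joint board between 0.47 and 0.6 rad and velocity of joint board between -0.05 and 0.05 rad/s); the robot touches nothing.
It fails at once if the ratchet was forced: more than 80 N on the quadrant (rammed into its buffer, pressed down or dropped on the pawl) (contact force between quadrant and anything else above 80 N).
It fails at once if the board was dropped (falling faster than 1.2 rad/s) (velocity of joint board below -1.2 rad/s).
It fails at once if another thing on the desk was shifted by more than 30 mm (distance of any of stapler, blue_card_pack, number_stamp, marker_1, water_bottle from where it was at the start of the episode above 0.03 m).
It also fails if it takes over 64 s, if anything falls off the work surface, if the arm or the gripper's body presses on something with over 40 N, if the wrist force passes 120 N, or if a joint passes its speed limit or range.

## Working session

There is one attempt and no reset: what is moved stays moved. The work goes in short steps, each a Python script; the robot and the scene stay as the last script left them, time stands still between calls to the robot, and variables do not carry over. Pictures are saved under pics/ and viewed, at most 10 in all, crops included, and the job is handed in when it is done.

```bash
ls; mkdir -p pics
python3 - <<'E'
from station import r,kin,readout,vision,job
import cv2
s=readout.observe();print(s)
for n in("side","top"):
    cv2.imwrite(f"pics/{n}0.png",vision.capture(n)); print(n,vision.calibration(n))
print(vision.calibration("wrist"))
E
```

```text
pics
{'time': 0.0, 'joint_pos': array([ 1.16839852,  0.33284808, -0.06473506,  1.46097011,  0.02163363,
        1.34992706, -0.08847208]), 'qvel': array([ 7.84328097e-04,  3.86372566e-04, -2.28452616e-04, -6.74898700e-06,
        5.85790782e-04, -1.63212484e-03, -1.02841217e-03]), 'joint_efforts': array([ 4.00948693e-04, -6.25449944e+01,  4.93327354e-02, -3.91599977e+01,
        1.61501410e-02,  1.00463151e-02,  3.01069838e-05]), 'ee_pos': array([ 231.57687148, -580.12123506,  252.5171377 ]), 'eef_rot': array([ 9.82014563e-01,  1.88803784e-01, -1.82172730e-04, -7.04624035e-04]), 'contact_force': array([0.70432605, 0.71805704, 0.032005  ]), 'ft_torque': array([0.01336555, 0.00639166, 0.01314705]), 'gripper_force': 0.0, 'grip_width': 0.9972573390563331}
side {'vertical_fov': 53.15599182190496, 'cx': 316.963249480909, 'cy': 202.83114695691845, 'extrinsics': array([[ 9.72763201e-01, -2.31747810e-01,  4.97060995e-03,
        -5.20633575e+02],
       [-1.78300420e-01, -7.61775871e-01, -6.22821389e-01,
         2.10831550e+02],
       [ 1.48123984e-01,  6.04971467e-01, -7.82348266e-01,
    
[... 294 characters left out ...]
+01],
       [-9.82421335e-01,  2.18055598e-02, -1.85399132e-01,
         5.52657935e+02],
       [ 1.85696507e-01,  1.24933216e-02, -9.82527722e-01,
         1.88340065e+03],
       [ 0.00000000e+00,  0.00000000e+00,  0.00000000e+00,
         1.00000000e+00]])}
{'vertical_fov': 64.83314415525729, 'cx': 317.2694778023881, 'cy': 193.85476210027298, 'mount': array([[ 7.36924164e-04, -9.49286588e-01, -3.14411243e-01,
         8.09877350e+01],
       [ 9.99999134e-01,  1.04226433e-03, -8.03037522e-04,
         7.71882554e-01],
       [ 1.09001237e-03, -3.14410379e-01,  9.49286535e-01,
        -1.21015337e+02],
       [ 0.00000000e+00,  0.00000000e+00,  0.00000000e+00,
         1.00000000e+00]])}
```

View pics/side0.png

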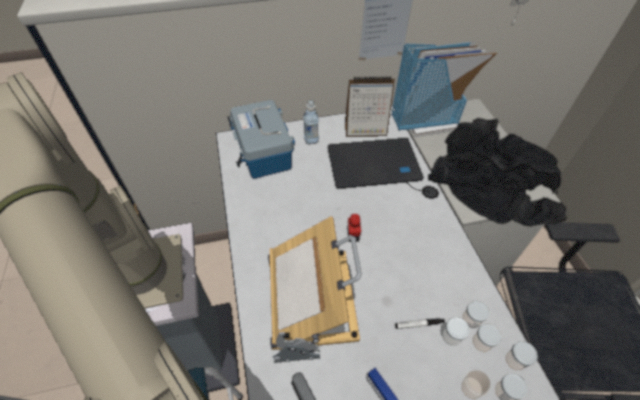

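View pics/top0.png

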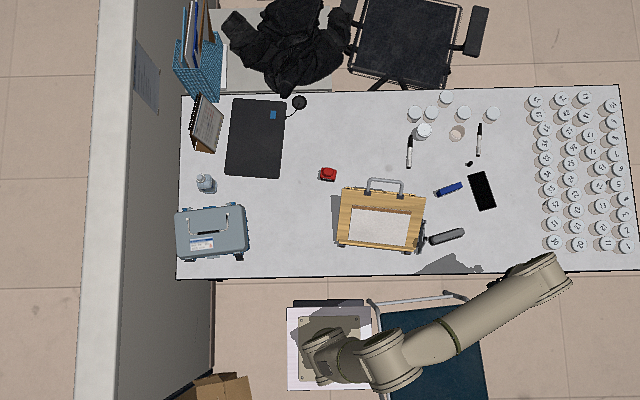

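The top view shows the board at about (382,218) and the handle bar at about (384,181). I'll enlarge both views for pixel measurements.

Run:
```python
import cv2
a=cv2.imread("pics/top0.png")[165:265,320:480]
cv2.imwrite("pics/topc.png",cv2.resize(a,None,fx=5,fy=5,interpolation=cv2.INTER_CUBIC))
a=cv2.imread("pics/side0.png")[205:365,255:405]
cv2.imwrite("pics/sidec.png",cv2.resize(a,None,fx=3.75,fy=3.75,interpolation=cv2.INTER_CUBIC))
```

```text
(no output)
```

View pics/topc.png

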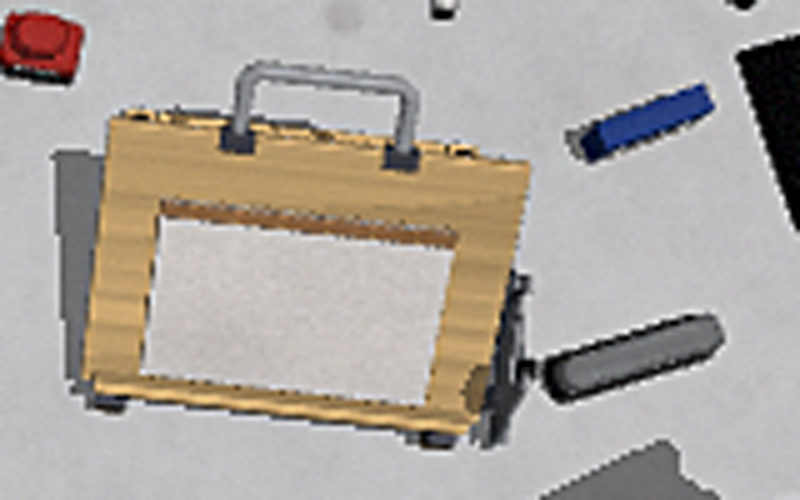

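View pics/sidec.png

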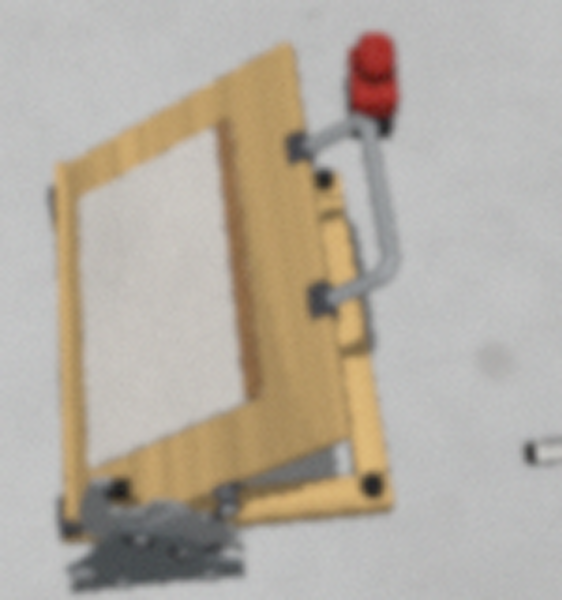

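Top crop (5×): board far corners at (110,118) and (530,162), bar middle at (330,77). Side crop (3.75×): far corners at (288,42) and (350,440), bar middle at (380,195). I'll fit the pose from these.

```bash
cat > h.py <<'E'
import numpy as np
from scipy.spatial.transform import Rotation as R
from station import r,kin,readout,vision,job
def proj(n,P):
    c=vision.calibration(n);f=200/np.tan(np.radians(c["vertical_fov"]/2))
    q=(c["extrinsics"]@np.r_[P,1])[:3]
    return np.array([c["cx"]+f*q[0]/q[2],c["cy"]+f*q[1]/q[2]])
def board(p,b):  # p=x,y,yaw,tilt ; b in board frame
    x,y,w,t=p
    return np.array([x,y,46])+R.from_euler("z",w).apply(R.from_euler("y",-t).apply(b))
E
python3 - <<'E'
from h import *
from scipy.optimize import least_squares
T=lambda u,v:np.array([320+(u+.5)/5-.5,165+(v+.5)/5-.5]); S=lambda u,v:np.array([255+(u+.5)/3.75-.5,205+(v+.5)/3.75-.5])
L=[225,150,6];Rr=[225,-150,6];H=[275,0,0]
obs=[("top",L,T(110,118)),("top",Rr,T(530,162)),("top",H,T(330,77)),("side",L,S(288,42)),("side",Rr,S(350,440)),("side",H,S(380,195))]
F=lambda p:np.concatenate([proj(n,board(p,b))-o for n,b,o in obs])
s=least_squares(F,[450,-100,0,.68],x_scale=[100,100,1,1],loss="soft_l1")
print(s.x,F(s.x).round(2),board(s.x,H))
E
```

```text
[ 3.69245201e+02 -1.82281576e+02 -1.29970586e-01  6.60439676e-01] [-0.03  0.44  0.49  0.56 -0.01 -0.35 -0.15  0.11 -0.1  -0.77  0.69  0.21] [ 584.58720407 -210.42836971  214.70263662]
```

```bash
cat >> h.py <<'E'
P=np.array([369.25,-182.28,-.130,.660])
def quat(a): return np.array([np.cos(a/2),np.sin(a/2),0,0])
def bar(t,p=P): return board([*p[:3],t],[275,0,0])
def st():
    s=readout.observe(); return s
E
python3 - <<'E'
from h import *
import cv2
for a in (P[2]+np.pi/2,P[2]-np.pi/2):
    for p in ([*bar(.66)[:2],330],bar(1.28),bar(.66),bar(0)):
        q=kin.inverse_kinematics(np.array(p)-[0,0,-3],quat(a)); print(a,None if q is None else np.round(q,2))
E
```

```text
1.4407963267948967 [ 0.67  0.34 -0.53  1.32  0.17  1.52  0.03]
1.4407963267948967 [ 0.82  0.03 -0.51  1.7   0.01  1.42  0.18]
1.4407963267948967 [ 0.68  0.39 -0.53  1.5   0.2   1.3   0.  ]
1.4407963267948967 [ 0.64  0.68 -0.54  1.48  0.37  1.08 -0.11]
-1.7007963267948965 [-0.58  0.58  1.32  1.39 -0.56  1.59 -2.58]
-1.7007963267948965 None
-1.7007963267948965 [-0.54  0.59  1.16  1.56 -0.55  1.35 -2.59]
-1.7007963267948965 [-0.46  0.97  1.15  1.55 -0.92  1.24 -2.42]
```

```bash
echo 'Q=quat(P[2]+np.pi/2)' >> h.py
python3 - <<'E'
from h import *
import cv2
r.move_gripper(.55,20)
s=st(); e=s["ee_pos"]; r.line_to([e[0],e[1],340],rate=250)
b=bar(.66); r.movep([b[0],b[1],330],Q); r.dwell(.3)
s=st(); im=vision.capture("wrist"); cv2.imwrite("pics/w0.png",im)
print(s["time"],s["ee_pos"],s["eef_rot"],s["contact_force"])
c=vision.calibration("wrist");f=200/np.tan(np.radians(c["vertical_fov"]/2))
M=np.eye(4);M[:3,:3]=R.from_quat(s["eef_rot"]).as_matrix();M[:3,3]=s["ee_pos"]
W=np.linalg.inv(M@c["mount"])
for y in(-50,0,50):
    q=W@np.r_[board(P,[275,y,0]),1]; print(y,c["cx"]+f*q[0]/q[2],c["cy"]+f*q[1]/q[2],q[2],f)
E
```

```text
3.225 [ 584.49801629 -210.8733894   329.97939625] [ 7.51804008e-01  6.59386632e-01 -5.77678384e-05 -1.91140567e-05] [ 0.09950369 -0.503578   -0.38008959]
-50 316.8250109272313 252.1824037170706 265.13478785428464 314.94818213919535
0 316.79370966095627 195.90266146551696 249.46228271245232 314.94818213919535
50 316.7582117248205 132.07729802398603 233.78977757062 314.94818213919535
```

View pics/w0.png

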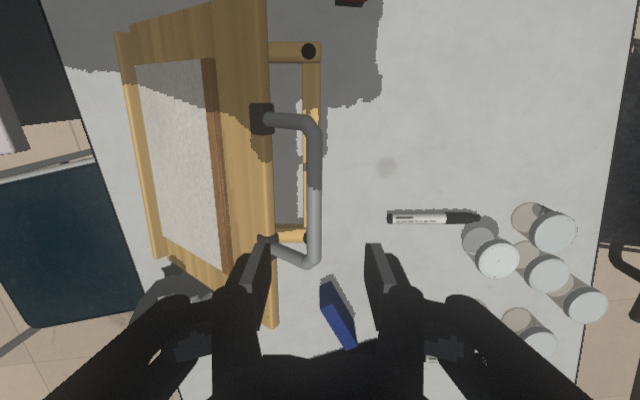

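The wrist view shows the bar vertical at column ~314, rows 118–265, against a predicted column of 317. It is within 2 mm, so I'll descend and grip.

```bash
cat >> h.py <<'E'
def fc():
    "mean force over a few samples: along board-x(world yaw), y, z"
    F=[]
    for _ in range(4): F.append(readout.observe()["contact_force"]); r.dwell(.01)
    return R.from_euler("z",-P[2]).apply(np.mean(F,0))
def tcp(t): return bar(t)+[0,0,3]
def rt(t,f): # radial, tangential(up) components of force on tool
    return np.array([f[0]*np.cos(t)+f[2]*np.sin(t),-f[0]*np.sin(t)+f[2]*np.cos(t)])
E
python3 - <<'E'
from h import *
g=tcp(.667)
r.line_to([*g[:2],g[2]+50],Q,rate=150); f0=fc()
r.line_to(g,Q,rate=80); f1=fc()
r.move_gripper(0,20); r.dwell(.2); f2=fc(); s=st()
print(s["time"],f0,f1,f2,s["ee_pos"],g,s["grip_width"],s["gripper_force"])
E
```

```text
5.3167 [0.12788501 0.27666323 0.52824327] [0.04144979 0.0025973  0.3180959 ] [-5.28333299  0.38193103 -1.57089422] [ 582.85327158 -210.16312273  218.69361928] [ 583.48914415 -210.28905112  219.12372606] 0.13105790342052837 19.888425171375275
```

Run:
```python
from h import *
for t in np.arange(.72,1.05,.04):
    r.line_to(tcp(t),rate=80); f=fc()
    print(round(t,3),f.round(1),rt(t,f).round(1),(st()["ee_pos"]-tcp(t)).round(1))
    if np.abs(f).max()>25: break
print(st()["time"],st()["grip_width"])
```

```text
0.72 [-4.4  0.3 -6.1] [-7.4 -1.7] [-1.1  0.1  0.1]
0.76 [-5.7  0.2 -7.5] [-9.3 -1.5] [-1.4  0.2  0.2]
0.8 [-5.1  0.9 -8.3] [-9.5 -2.1] [-1.6  0.3  0.4]
0.84 [-5.9  1.1 -9.8] [-11.2  -2.2] [-1.7  0.3  0.5]
0.88 [ -6.3   1.3 -10.2] [-11.9  -1.6] [-1.9  0.5  0.5]
0.92 [ -7.3   1.  -12.7] [-14.5  -1.9] [-2.   0.5  0.5]
0.96 [ -6.9   1.6 -12.4] [-14.1  -1.5] [-2.   0.6  0.6]
1.0 [ -6.2   1.9 -13.1] [-14.4  -1.9] [-2.   0.6  0.6]
1.04 [ -6.2   1.7 -14.4] [-15.6  -2. ] [-2.   0.6  0.5]
8.2167 0.12338868935699761
```

Only a radial bias is building up, so I'll shift the centre a little and feel for the buffer in fine steps.

```bash
cat >> h.py <<'E'
D=R.from_euler("z",P[2]).apply([-2,0,-2.5])
def tcp(t): return bar(t)+[0,0,3]+D
E
python3 - <<'E'
from h import *
t=1.045
while t<1.30:
    r.line_to(tcp(t),rate=40); f=fc(); q=rt(t,f)
    print(round(t,3),f.round(1),q.round(1),(st()["ee_pos"]-tcp(t)).round(1))
    if q[1]<-8 or abs(q[0])>25: break
    t+=.008
print(st()["time"],t)
E
```

```text
1.045 [1.7 2.9 1.5] [ 2.1 -0.7] [0.8 0.3 2.3]
1.053 [4.  3.9 6.6] [ 7.7 -0.2] [1.3 0.2 1.8]
1.061 [3.8 3.4 7. ] [7.9 0.1] [1.3 0.2 1.8]
1.069 [3.9 3.5 6.3] [ 7.4 -0.4] [1.4 0.2 1.7]
1.077 [4.6 3.9 6.8] [ 8.2 -0.9] [1.3 0.2 1.6]
1.085 [3.4 3.5 7.4] [8.1 0.5] [1.2 0.3 1.6]
1.093 [2.9 3.7 7.6] [8.1 0.9] [1.2 0.2 1.6]
1.101 [2.6 4.  6.9] [7.4 0.8] [1.  0.3 1.5]
1.109 [-0.9  4.7 10.5] [9.  5.5] [0.6 0.5 1.6]
1.117 [4.2 3.3 5.6] [ 6.8 -1.3] [1.1 0.3 1.3]
1.125 [2.2 4.3 7.4] [7.6 1.2] [0.9 0.4 1.3]
1.133 [2.1 4.  7.6] [7.8 1.3] [0.9 0.4 1.3]
1.141 [2.8 4.3 6.8] [7.4 0.3] [0.8 0.4 1.2]
1.149 [4.1 4.3 6. ] [ 7.2 -1.2] [1.  0.3 1.1]
1.157 [3.8 4.5 5.8] [ 6.8 -1.2] [1.  0.3 1.1]
1.165 [3.5 4.  5.9] [ 6.8 -0.8] [0.8 0.4 1. ]
1.173 [3.8 4.4 5.7] [ 6.8 -1.3] [0.8 0.4 0.9]
1.181 [3.5 4.1 5.2] [ 6.1 -1.3] [0.7 0.4 0.8]
1.189 [3.6 4.6 5.1] [ 6.1 -1.4] [0.7 0.4 0.8]
1.197 [3.1 4.6 5.3] [ 6.1 -0.9] [0.7 0.4 0.8]
1.205 [2.9 4.5 5.1] [ 5.8 -0.9] [0.7 0.4 0.8]
1.213 [3.7 4.4 4.8] [ 5.8 -1.8] [0.8 0.4 0.7]
1.221 [9.3 3.8 0.2] [ 3.4 -8.7] [1.5 0.3 0.6]
14.7333 1.221
```

Tangential force jumped at 1.221, which suggests the buffer. One more small step to confirm, then lower while checking that the pawl doesn't catch.

Run:
```python
from h import *
t=1.225; r.line_to(tcp(t),rate=30); f=fc(); print(t,f.round(1),rt(t,f).round(1))
for t in np.arange(1.18,.1,-.04):
    r.line_to(tcp(t),rate=110); f=fc(); q=rt(t,f)
    print(round(t,3),f.round(1),q.round(1),(st()["ee_pos"]-tcp(t)).round(1))
    if q[1]>9 or abs(q[0])>25: print("stop");break
print(st()["time"],st()["grip_width"])
```

```text
1.225 [13.4  3.1 -2. ] [  2.7 -13.3]
1.18 [3.2 3.8 7. ] [ 7.7 -0.3] [1.  0.3 0.8]
1.14 [4.1 4.  5.9] [ 7.1 -1.2] [1.  0.3 0.8]
1.1 [4.1 4.  5.9] [ 7.1 -1. ] [1.  0.2 0.8]
1.06 [4.2 3.1 5.6] [ 6.9 -0.9] [1.1 0.1 0.6]
1.02 [4.6 3.2 5.6] [ 7.2 -1. ] [1.2 0.  0.5]
0.98 [5.5 3.  5.7] [ 7.8 -1.4] [1.3 0.  0.4]
0.94 [6.2 2.6 4.8] [ 7.6 -2.2] [ 1.5 -0.1  0.3]
0.9 [11.   2.8  0.5] [ 7.2 -8.3] [ 2.1 -0.1 -0.2]
0.86 [8.9 2.6 3.7] [ 8.6 -4.3] [ 1.9 -0.2 -0.1]
0.82 [8.6 2.2 3.6] [ 8.5 -3.8] [ 2.  -0.3 -0.3]
0.78 [10.4  2.1  3. ] [ 9.5 -5.2] [ 2.1 -0.3 -0.4]
0.74 [7.6 1.9 4.8] [ 8.8 -1.6] [ 1.9 -0.3 -0.4]
0.7 [8.5 1.5 4.7] [ 9.6 -1.9] [ 2.1 -0.4 -0.5]
0.66 [10.2  1.4  3.4] [10.1 -3.6] [ 2.2 -0.4 -0.7]
0.62 [10.2  1.5  3.4] [10.3 -3.2] [ 2.3 -0.5 -0.8]
0.58 [9.8 1.2 4.4] [10.6 -1.8] [ 2.3 -0.5 -0.8]
0.54 [12.5  0.8  1. ] [11.2 -5.6] [ 2.5 -0.6 -1. ]
0.5 [16.7  0.3 -2.7] [ 13.4 -10.4] [ 2.8 -0.6 -1.4]
0.46 [12.8  0.4  2.5] [12.5 -3.5] [ 2.6 -0.7 -1. ]
0.42 [12.5 -0.1  3.8] [13.  -1.6] [ 2.6 -0.7 -1. ]
0.38 [16.6 -0.1 -0.4] [15.2 -6.5] [ 2.8 -0.7 -1.4]
0.34 [19.4 -0.6 -4.2] [ 16.9 -10.4] [ 3.1 -0.7 -1.6]
0.3 [14.8 -0.4  2.9] [15.  -1.6] [ 2.9 -0.8 -1. ]
0.26 [15.7 -0.3  2.4] [15.8 -1.7] [ 3.  -0.8 -1. ]
0.22 [19.2 -0.9 -2.6] [18.2 -6.7] [ 3.3 -0.8 -1.4]
0.18 [20.7 -1.  -4. ] [19.7 -7.6] [ 3.4 -0.8 -1.4]
0.14 [17.9 -0.8  0.7] [17.8 -1.8] [ 3.5 -1.  -0.9]
22.675 0.13164113974192002
```

```bash
echo 'D=R.from_euler("z",P[2]).apply([1.5,0,-1.5])' >> h.py
python3 - <<'E'
from h import *
import cv2
for t in np.arange(.13,-.04,-.012):
    r.line_to(tcp(t),rate=80); f=fc(); q=rt(t,f)
    print(round(t,3),f.round(1),(st()["ee_pos"]-tcp(t)).round(1))
    if f[2]>9 or abs(q[0])>25: print("stop");break
r.dwell(.4); print(fc(),st()["time"],st()["ee_pos"])
a=vision.capture("side"); cv2.imwrite("pics/s1.png",cv2.resize(a[185:365,235:435],None,fx=3,fy=3,interpolation=cv2.INTER_CUBIC))
E
```

```text
0.13 [ 7.4 -0.6 -0.8] [ 0.2 -0.5 -2.4]
0.118 [ 7.  -1.  -0.9] [ 0.2 -0.6 -2.1]
0.106 [ 8.  -1.1 -1.3] [ 0.2 -0.5 -1.9]
0.094 [ 7.9 -0.9 -1.4] [ 0.3 -0.5 -1.8]
0.082 [ 9.1 -1.3 -2.5] [ 0.3 -0.5 -1.9]
0.07 [ 8.6 -1.4 -1.5] [ 0.4 -0.5 -1.7]
0.058 [ 9.3 -1.5 -1.9] [ 0.4 -0.6 -1.7]
0.046 [ 9.3 -1.4 -1. ] [ 0.5 -0.6 -1.6]
0.034 [ 9.6 -1.4 -1.3] [ 0.6 -0.6 -1.6]
0.022 [ 9.6 -1.2 -1.7] [ 0.6 -0.6 -1.6]
0.01 [10.3 -1.5 -2. ] [ 0.7 -0.6 -1.6]
-0.002 [10.3 -1.1 -1.7] [ 0.8 -0.6 -1.5]
-0.014 [10.8 -1.7 -1.8] [ 0.9 -0.6 -1.4]
-0.026 [ 9.5 -1.8 -0.8] [ 1.  -0.6 -1.1]
-0.038 [ 0.8 -0.5 17.5] [ 1.1 -0.7  1.1]
stop
[ 0.18217796 -0.4445818  17.42125097] 27.3583 [ 644.36672674 -218.79945903   38.0949705 ]
```

View pics/s1.png

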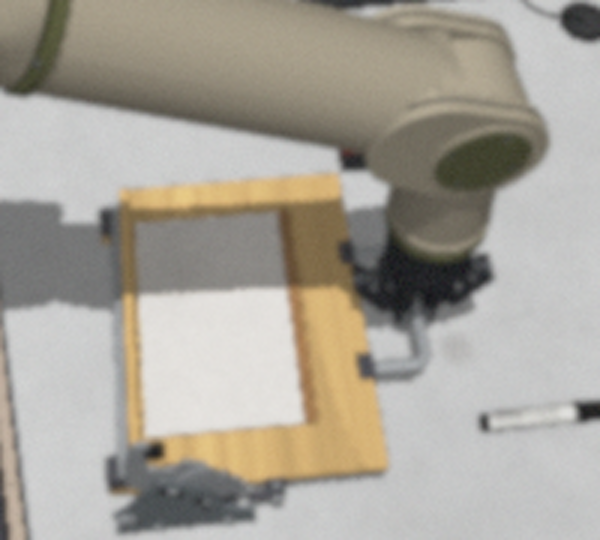

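The board is flat on its rests and the arm is pressing 17 N. The bar has slid about 11 mm up in the fingers, so I'll regrip here, where the bar height is exactly known.

```bash
cat >> h.py <<'E'
P=np.array([371.7,-183.2,-.130,0]); D=np.zeros(3)
E
python3 - <<'E'
from h import *
r.move_gripper(.4,25); r.line_to(tcp(0),Q,rate=60); r.dwell(.3); print(fc())
r.move_gripper(0,25); r.dwell(.3); s=st(); print(fc(),s["ee_pos"]-tcp(0),s["grip_width"],s["time"])
for t in np.arange(.04,.49,.05):
    r.line_to(tcp(t),rate=80); f=fc(); q=rt(t,f)
    print(round(t,3),f.round(1),q.round(1),(st()["ee_pos"]-tcp(t)).round(1))
    if np.abs(f).max()>25: print("stop");break
print(st()["time"])
E
```

```text
[-0.06279026  0.1004412   0.19231034]
[ 9.65903282 -0.36934185 -1.328519  ] [ 2.40838339 -0.25188423  1.06051888] 0.12300552527985406 29.0667
0.04 [10.6 -0.5 -1.9] [10.6 -2.3] [ 2.4 -0.3  1.2]
0.09 [10.8 -0.3 -2.2] [10.5 -3.2] [ 2.4 -0.2  1.1]
0.14 [10.4 -1.3 -1.6] [10.1 -3.1] [ 2.4 -0.2  1.2]
0.19 [10.7 -0.3 -0.8] [10.4 -2.8] [ 2.4 -0.2  1.3]
0.24 [11.1 -0.2 -0.1] [10.7 -2.7] [ 2.4 -0.2  1.3]
0.29 [10.6 -0.2 -0.1] [10.2 -3.1] [ 2.4 -0.2  1.4]
0.34 [10.5 -0.1  1. ] [10.2 -2.6] [ 2.5 -0.2  1.5]
0.39 [11.  -0.4  1.3] [10.6 -3. ] [ 2.5 -0.2  1.7]
0.44 [11.1 -0.1  2.8] [11.2 -2.2] [ 2.6 -0.2  1.9]
32.2833
```

```bash
cat >> h.py <<'E'
P=np.array([374.,-183.4,-.130,0])
E
python3 - <<'E'
from h import *
def go(t):
    r.line_to(tcp(t),rate=60); f=fc(); q=rt(t,f)
    print(round(t,3),f.round(1),q.round(1),(st()["ee_pos"]-tcp(t)).round(1)); return q
for t in (.48,.53,.58,.615): go(t)
for t in np.arange(.60,.48,-.01):
    if go(t)[1]>5: print("held");break
print(st()["time"])
E
```

```text
0.48 [11.4 -0.1  3.4] [11.7 -2.3] [ 2.7 -0.1  1.9]
0.53 [11.7  0.3  3.8] [12.  -2.7] [ 2.8 -0.1  2. ]
0.58 [11.5 -0.1  4.9] [12.3 -2.2] [ 2.9 -0.1  2.3]
0.615 [11.2 -0.3  5.6] [12.4 -1.9] [ 3.  -0.1  2.4]
0.6 [11.8  0.4  4.6] [12.4 -2.9] [ 3.2 -0.1  2.1]
0.59 [12.2 -0.5  5.4] [13.2 -2.3] [ 3.1 -0.1  2.1]
0.58 [12.2 -0.4  5. ] [12.9 -2.5] [ 3.1 -0.1  2.1]
0.57 [12.3 -0.4  5. ] [13.  -2.4] [ 3.  -0.1  2.1]
0.56 [12.5 -0.1  4.9] [13.2 -2.5] [ 3.  -0.1  2.1]
0.55 [11.1 -0.4  5.4] [12.3 -1.2] [ 3.  -0.1  2.1]
0.54 [9.8 0.5 8.1] [12.6  1.9] [ 2.8 -0.1  2.3]
0.53 [ 6.8  0.6 10.8] [11.4  5.9] [2.7 0.  2.6]
held
36.075
```

Held near 0.545, which is the second notch. I'll unload, let go, retreat upward and check.

Run:
```python
from h import *
import cv2
r.line_to(tcp(.538),rate=30); print(fc())
r.move_gripper(.45,25); e=st()["ee_pos"]; print(fc())
r.line_to([e[0],e[1],e[2]+130],rate=120); 
r.movep([430,-480,330],Q); r.dwell(.5); print(fc(),st()["time"])
a=vision.capture("side"); cv2.imwrite("pics/s2.png",cv2.resize(a[185:365,235:435],None,fx=3,fy=3,interpolation=cv2.INTER_CUBIC))
a=vision.capture("top")[165:265,320:480]; cv2.imwrite("pics/t2.png",cv2.resize(a,None,fx=5,fy=5,interpolation=cv2.INTER_CUBIC))
```

```text
[9.4675089  0.52767987 8.03962989]
[-0.06477839  0.0311241  -0.19703767]
[-0.03388291 -0.36440601 -0.2144448 ] 39.7417
```

View pics/s2.png

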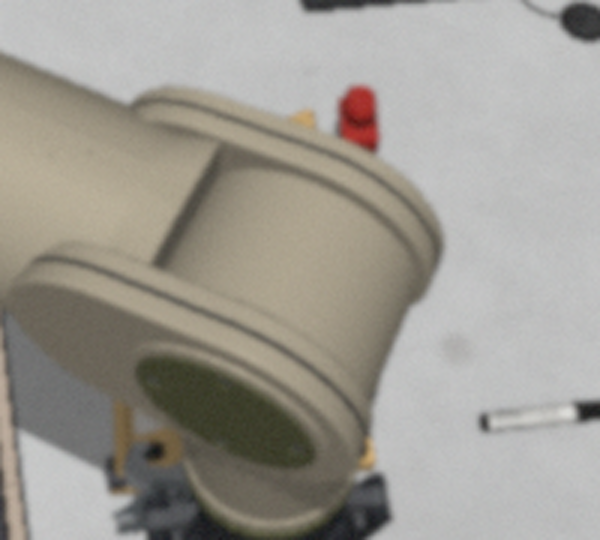

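View pics/t2.png

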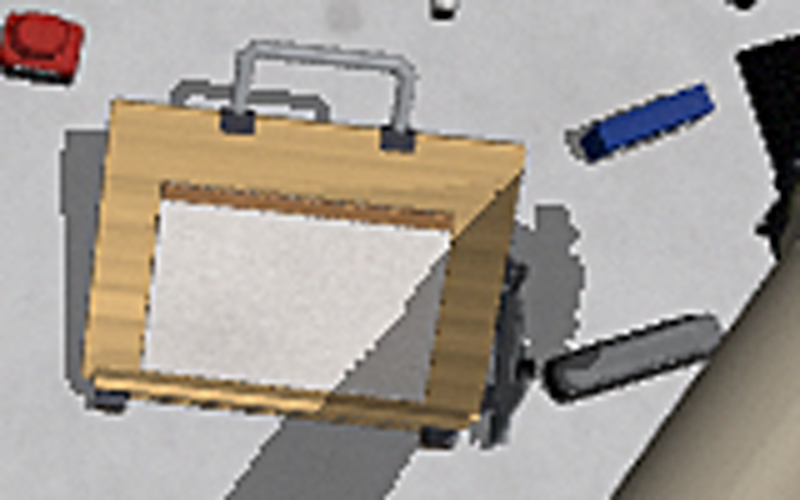

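Top view: bar middle at (330,56), far corners at (112,100) and (525,145), and nothing else moved. I'll check the tilt and hand in if it is right.

Run:
```python
from h import *
from scipy.optimize import least_squares
T=lambda u,v:np.array([320+(u+.5)/5-.5,165+(v+.5)/5-.5])
o=[([225,150,6],T(112,100)),([225,-150,6],T(525,145)),([275,0,0],T(330,56))]
s=least_squares(lambda t:np.concatenate([proj("top",board([371,-183,-.13,t[0]],b))-p for b,p in o]),[.5]); print(s.x,s.fun.round(1))
if .47<s.x[0]<.6: print(job.job_done())
```

```text
[0.52554367] [ 0.1  0.2  0.7 -0.  -0.3 -0.3]
the job is handed in; nothing more can be done
None
```

The board is resting, let go, in its second notch from the bottom at about 0.53 rad. It was raised until it met the buffer and then lowered flat first; the other things on the desk look unmoved, and the job was handed in at about 40 s.

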